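# Tamp the heat sinks down level in their parts box

## Robot

A 6-joint arm with a two-finger parallel gripper is mounted at the origin on the work surface. World frame = base frame: x ahead of the robot, y to its left, z up, the work surface at z = 0. Lengths are in m, angles in degrees, forces in N, time in s.
With the tool pointing down it reaches from about 0.4 to 0.825 m from the base axis. Payload 7 kg.
Tool frame: the origin (TCP) lies midway between the tips of the shut fingers; the grasp point (between the pads) lies 19 mm behind it; z points along the fingers, y is the line along which they close (so a half turn about z gives the same grasp; the last joint's range is limited). The gripper opens to 88 mm and grips with 3 to 60 N. Pads are 19 mm wide; open, the fingers measure 130 mm over their backs; the gripper's body (78 mm by 193 mm) begins 47 mm behind the grasp point.
Start: joints at [16.507, 20.546, 0.682, 0, -70.136, -16.507], TCP at [0.675, -0, 0.227] pointing down, gripper open.
Joint ranges: [-176.03, 176.03], [-82.01, 121.73], [-58.28, 71.71], [-173.87, 95.51], [-174.79, -0.11], [-173.66, 173.66]. Speed limits (degrees/s): [136.94, 136.94, 172.46, 180, 180, 180].

## Interface

Orientations are given as a 3x3 rotation matrix whose columns are the frame's x, y, z axes.
In Python, from rig import robot, jaws, solver, imaging, order, nets gives the robot as it stands. Calls block until the motion is done:
- robot.goto(position, orientation): joint-space move of the TCP to a pose.
- robot.servo_line(position, ori=None, speed=0.15): straight line of the TCP; ori=None keeps the orientation; speed is the mean speed in m/s.
- robot.movej(angles): joint-space move.
- jaws.move_gripper(opening): opening from 0.0 (shut) to 1.0 (fully open); the grip force is fixed at half the most; returns when the fingers have stopped.
- robot.dwell(seconds).
- solver.ik(position, orientation): joint angles nearest the present ones, or None.
- robot.get_state(): the state.
- imaging.grab_frame(name): name is "scene" or "side" or "wrist"; returns (picture, depth): 400x640x3 uint8, red, green, blue; 400x640 float32, m along the optical axis (not along the pixel's ray), 0 where there is no reading.
- imaging.camera_info(name): a dict with "vfov" (degrees; the focal length in pixels is half the picture's height over the tangent of half this angle, whatever the lens; pixels are square), "cx", "cy" (the principal point, pixels), "view" (4x4, takes a point from world to camera coordinates); the wrist camera has in their place "T_tool_cam" (4x4, takes a point from camera to tool coordinates, whose origin is the TCP and whose axes are the flange's). Camera axes: x right, y down, z forward; pixel columns grow to the right and rows downward; lengths in m; the calibration is good to about 2 mm. A picture is of the moment at which its call begins: read the wrist's pose just before it. camera_info takes no time and is no camera call.
A pose or a line that the arm cannot do raises robot.Unreachable and nothing moves.
- order.job_done(): hands the job in; it is judged then, once.
Trained networks look in the newest picture that a camera, given by its name, has taken for a name from the list of things; names that differ only in an ending like _2 or _b are one class to them, and where a whole thing is asked for, a point or a joint stands for the part that bears it (a point fixed in the world has none). Each returns a list of dicts, best first, with "p" (0 to 1); they miss things now and then, are a little off and sometimes report something else, mostly with a low value. They report only what shows in the picture. A call takes as long as a camera call.
- nets.search_frame(camera, label): "bbox" ([centre column, centre row, width, height] in pixels, round what is visible of it).
- nets.landmark_of(camera, label): "pixel" ([column, row] in pixels: a listed point, or the origin of a listed thing).
The state is a dict: "t": time; "qpos": joint angles; "qvel": joint speeds; "effort": joint torques, N m; "position": TCP position; "tcp_rot": TCP orientation; "force": force on the tool from outside, world axes, zero at the start; "ft_torque": the same for the moment, N m; "grip_width": opening from 0.0 (shut) to 1.0 (fully open); "finger_force": force on a finger pad.
Only numpy, scipy, OpenCV 4.12 (cv2) and the standard library are available. Lean on these libraries where they do the work, as an engineer would, in place of code of your own. Each camera call takes 0.05 s, during which the arm holds its last target. There are 200 camera calls.

## Task

In one of the two black parts boxes two of the finned heat sinks have ended up leaning against the end walls and stick out above the rim, so the next box cannot be stacked on it. Take the wide tamper with the rectangular foot by its handle and tamp down in that box until those two lie flat and level with the rest, without touching them with the fingers. Then lift the tamper out and stand it back on the bench on its foot.

Things in the scene. Friction and masses are not known exactly. Their poses are not given: they have to be found in the camera images.
- tamper: Wide hand tamper standing on its flat aluminium foot: foot 132 mm along its x, 96 mm along its y, 8 mm thick; from its middle a square wooden handle, 28 x 28 mm (sides along x and y), rises to 105 mm above the underside. About 0.4 kg. Origin: centre of the foot's underside, z up along the handle. (The small round steel presser is another tool.)
- box: The black open box to be tamped, fixed: outside 164 mm (its x) x 128 mm (its y), 45 mm high, walls and floor 4 mm. Origin: centre of its underside, z up. Set in lengthwise and central, the tamper's foot has 12 mm to spare all round. Holds four heat sinks on its floor: two leaning, two flat beside them. The like box with all four flat is finished and not listed.
- sink_a: Loose finned aluminium block 70 mm (x, along fins) x 50 (y) x 14 (z), 90 g. Origin: centre of its underside, z out of the fins. Leans 31 degrees on the box's -x end wall in the +y half, high end at the wall, 7 mm above the rim. A flat press at its high end slides its low end inwards until it lies flat, top 18 mm above the bench; a press at its middle may jam.
- sink_b: The same kind of heat sink, leaning likewise on the box's +x end wall, in the -y half.

How it is judged (in metres and radians):
On the way, in this order (a step that is already met when the one before it is completed fails the run):
1. the tamper is lifted off the bench (height (world z) of tamper above 0.055 m), for 0.1 s.
2. the tamper's foot is down in the box, below its rim, and both leaning heat sinks lie flat under it (z of tamper in the frame of box below 0.032 m and horizontal distance between tamper and box below 0.03 m and angle between each of sink_a, sink_b's own z axis and vertical below 0.17 rad), for 0.1 s.
At the end, for the whole second after the job is handed in: Both heat sinks that leaned lie flat on the floor of their box (tilted less than 8.5 degrees, underside less than 12 mm above the box's underside), and the tamper stands upright on its foot on the bench (within 10 mm of it, within 10 degrees), released and at rest (angle between each of sink_a, sink_b's own z axis and vertical below 0.15 rad and z of each of sink_a, sink_b in the frame of box below 0.012 m and horizontal distance between each of sink_a, sink_b and box below 0.08 m and height (world z) of tamper below 0.01 m and angle between tamper's own z axis and vertical below 0.17 rad and linear speed of tamper below 0.03 m/s); the robot touches nothing.
It fails at once if the fingers touch a leaning heat sink (contact force between the fingers and sink_a above 1 N or contact force between the fingers and sink_b above 1 N).
It also fails if it takes over 43 s, if anything falls off the work surface, if the arm or the gripper's body presses on something with over 40 N, if the wrist force passes 120 N, or if a joint passes its speed limit or range.

## Working session

There is one attempt and no reset: what is moved stays moved. The work goes in short steps, each a Python script; the robot and the scene stay as the last script left them, time stands still between calls to the robot, and variables do not carry over. Pictures are saved under pics/ and viewed, at most 10 in all, crops included, and the job is handed in when it is done.

```bash
ls; mkdir -p pics; cat > h.py <<'E'
import numpy as np, cv2
from rig import robot, jaws, solver, imaging, order, nets
def cam(name):
    i=imaging.camera_info(name); f=200/np.tan(np.radians(i["vfov"])/2)
    if "view" in i: T=np.linalg.inv(np.array(i["view"]))
    else:
        s=robot.get_state(); W=np.eye(4); W[:3,:3]=s["tcp_rot"]; W[:3,3]=s["position"]; T=W@np.array(i["T_tool_cam"])
    return f,i["cx"],i["cy"],T
def cloud(c,d):
    f,cx,cy,T=c; v,u=np.mgrid[:400,:640]
    P=np.stack([(u-cx)/f*d,(v-cy)/f*d,d],-1)
    return P@T[:3,:3].T+T[:3,3]
E
python3 - <<'E'
from h import *
for n in("scene","side","wrist"):
    c=cam(n); p,d=imaging.grab_frame(n); cv2.imwrite(f"pics/{n}0.png",p[...,::-1]); np.savez(f"pics/{n}0.npz",p=p,d=d,T=c[3],f=c[:3])
    X=cloud(c,d)
    for l in("tamper","box","sink_a"):
        for r in nets.landmark_of(n,l)[:4]:
            u,v=np.round(r["pixel"]).astype(int); print(n,l,round(r["p"],2),u,v,X[np.clip(v,0,399),np.clip(u,0,639)].round(3))
        for r in nets.search_frame(n,l)[:4]: print("  bbox",round(r["p"],2),np.round(r["bbox"]))
print(robot.get_state())
a=[cv2.imread(f"pics/{n}0.png") for n in("scene","side")]
cv2.imwrite("pics/m.png",cv2.resize(np.vstack(a),(480,600)))
E
```

```text
pics
rig.py
  bbox 0.6 [334. 214.  57.  50.]
scene box 0.71 434 199 [0.573 0.26  0.001]
  bbox 0.69 [440. 197.  67.  79.]
scene sink_a 0.83 428 213 [0.621 0.227 0.028]
scene sink_a 0.71 446 176 [0.535 0.293 0.032]
  bbox 0.84 [448. 179.  24.  35.]
  bbox 0.65 [428. 214.  30.  20.]
side tamper 0.9 318 205 [0.552 0.01  0.015]
side tamper 0.74 329 154 [0.612 0.192 0.044]
  bbox 0.83 [319. 191.  70.  60.]
side box 0.92 313 158 [0.573 0.197 0.034]
side box 0.68 317 210 [0.548 0.002 0.008]
  bbox 0.17 [319. 194.  65.  60.]
side sink_a 0.61 293 146 [0.533 0.271 0.035]
side sink_a 0.49 329 157 [0.613 0.192 0.036]
  bbox 0.67 [295. 143.  27.  16.]
  bbox 0.46 [330. 150.  22.  10.]
  bbox 0.31 [311. 154.  70.  41.]
wrist tamper 0.79 407 197 [0.574 0.017 0.051]
  bbox 0.97 [408. 195. 120.  98.]
  bbox 0.49 [392. 352. 115.  96.]
  bbox 0.42 [440. 394.  10.  11.]
{'t': 1.05, 'qpos': array([ 1.65075483e+01,  2.05446140e+01,  6.83485095e-01, -1.15626774e-04,
       -7.01360009e+01, -1.65066912e+01]), 'qvel': array([-0.09727647, -0.04420963, -0.00520783, -0.00542206, -0.0278214 ,
       -0.08857989]), 'effort': array([-8.98283051e-04, -5.82399666e+01,  2.93305904e+01,  7.00248018e+00,
        1.23909753e-02,  1.63762780e-05]), 'position': array([ 6.74990256e-01, -6.70663116e-06,  2.26592218e-01]), 'tcp_rot': array([[ 1.42750717e-05, -9.99999999e-01,  4.74893338e-05],
       [-1.00000000e+00, -1.42743093e-05,  1.60533779e-05],
       [-1.60527000e-05, -4.74895629e-05, -9.99999999e-01]]), 'force': array([-0.68176514, -0.39338895, -0.63008187]), 'ft_torque': array([ 0.01509942, -0.02654484,  0.02600978]), 'finger_force': 0.0, 'grip_width': 0.9986613563705324}
```

View pics/m.png

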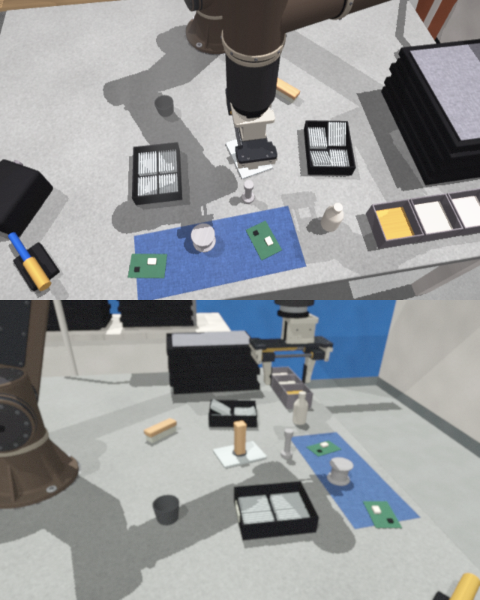

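View pics/wrist0.png

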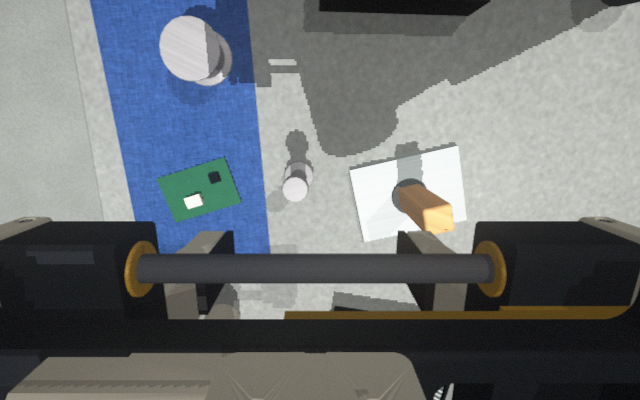

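The wrist view shows the tamper foot at about (408,195), with the handle top at (432,217). The box to be tamped is the one at +y: scene (440,197), side (313,155). Next I'll take wrist close-ups of both.

```bash
python3 - <<'E'
from h import *
print(np.array(imaging.camera_info("wrist")["T_tool_cam"]).round(3))
R=robot.get_state()["tcp_rot"]
def shot(k,p):
    robot.goto(p,R); robot.dwell(.2)
    c=cam("wrist"); p,d=imaging.grab_frame("wrist"); cv2.imwrite(f"pics/w{k}.png",p[...,::-1]); np.savez(f"pics/w{k}.npz",p=p,d=d,T=c[3],f=c[:3])
    X=cloud(c,d)
    for l in("tamper","box","sink_a"):
        for r in nets.landmark_of("wrist",l)[:3]:
            u,v=np.round(r["pixel"]).astype(int); print(k,l,round(r["p"],2),u,v,X[np.clip(v,0,399),np.clip(u,0,639)].round(3))
T=np.array(imaging.camera_info("wrist")["T_tool_cam"])
off=R@T[:3,3]; fw=R@T[:3,2]; print(off,fw)
for k,xy in((1,(.575,.02)),(2,(.575,.26))):
    z=.30; cz=z+off[2]; h=cz-.03
    a=np.array([xy[0],xy[1],.03])-fw*h/-fw[2]-off
    a[2]=z; print(a)
    try: shot(k,a)
    except robot.Unreachable as e: print("unreach",e)
print(robot.get_state()["t"])
cv2.imwrite("pics/m2.png",cv2.resize(np.vstack([cv2.imread("pics/w1.png"),cv2.imread("pics/w2.png")]),(480,600)))
E
```

```text
[[-0.001 -0.967 -0.253  0.067]
 [ 1.    -0.001  0.001 -0.   ]
 [-0.001 -0.253  0.967 -0.157]
 [ 0.     0.     0.     1.   ]]
[ 0.00026923 -0.06723982  0.15725721] [-8.11221106e-04  2.53441551e-01 -9.67350362e-01]
[ 0.57508907 -0.02469969  0.3       ]
1 tamper 0.57 325 201 [0.562 0.012 0.066]
1 sink_a 0.62 288 325 [ 0.581 -0.049  0.399]
[0.57508907 0.21530031 0.3       ]
2 tamper 0.86 327 26 [0.561 0.041 0.042]
2 box 0.86 313 197 [0.578 0.262 0.003]
2 sink_a 0.96 343 226 [0.536 0.296 0.035]
2 sink_a 0.82 283 179 [0.619 0.228 0.036]
3.375
```

View pics/m2.png

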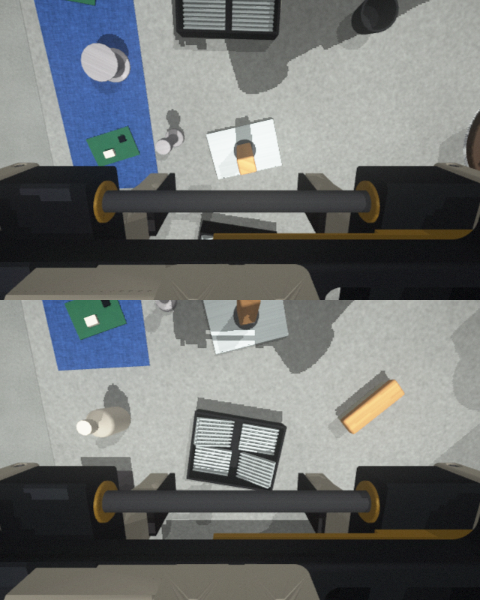

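The tamper foot and handle (about (325,195) in w1) and the box (about (313,197) in w2) are both fully visible. Now I'll fit rectangles to the depth clouds.

```bash
cat > fit.py <<'E'
from h import *
def load(k):
    n=np.load(f"pics/{k}.npz"); f=n["f"]; X=cloud((f[0],f[1],f[2],n["T"]),n["d"]); X[n["d"]==0]=np.nan; return n["p"].astype(int),X
def rect(m,X,lab):
    m=cv2.morphologyEx(m.astype(np.uint8),cv2.MORPH_OPEN,np.ones((2,2)))
    nn,l,s,_=cv2.connectedComponentsWithStats(m); 
    if nn<2: print(lab,"none");return
    b=1+s[1:,4].argmax(); q=X[l==b]
    (c,wh,a)=cv2.minAreaRect((q[:,:2]*1000).astype(np.float32)); 
    if wh[0]<wh[1]: a+=90; wh=wh[::-1]
    a=(a+90)%180-90
    print(lab,"c",np.round(c,1),"wh",np.round(wh,1),"ang",round(a,1),"z med",np.round(np.median(q[:,2])*1000,1),len(q))
def near(X,c,r): return np.hypot(X[...,0]-c[0],X[...,1]-c[1])<r
E
python3 - <<'E'
from fit import *
for k in("w1","wrist0","scene0","side0"):
    p,X=load(k); N=near(X,(.565,.015),.11)
    rect(N&(p.min(2)>150)&(X[...,2]<.025),X,k+" foot"); rect(N&(X[...,2]>.096)&(X[...,2]<.115),X,k+" top"); rect(N&(X[...,2]>.03)&(X[...,2]<.125),X,k+" handle")
    q=X[N&(X[...,2]>.03)&(X[...,2]<.125)]; print(" zmax",np.percentile(q[:,2],[50,90,98]) if len(q) else 0)
for k in("w2","scene0","side0"):
    p,X=load(k); N=near(X,(.577,.26),.12)
    rect(N&(p.max(2)<90)&(X[...,2]>.038)&(X[...,2]<.056),X,k+" rim"); rect(N&(X[...,2]>.012)&(X[...,2]<.07),X,k+" box")
E
```

```text
w1 foot c [578.7  20.9] wh [192.5 160.9] ang 43.5 z med nan 14544
w1 top c [555.8  45.6] wh [67.1 33.3] ang -75.4 z med nan 546
w1 handle c [555.   45.1] wh [68.3 33.3] ang -77.0 z med nan 822
 zmax [0.10311779 0.10461928 0.10532674]
wrist0 foot c [573.8  13.9] wh [186.4 151.5] ang 38.0 z med nan 16267
wrist0 top c [554.3  28.1] wh [148.   28.6] ang -42.2 z med nan 878
wrist0 handle c [554.7  28.6] wh [148.1  27.8] ang -42.0 z med nan 1723
 zmax [0.09722943 0.104541   0.10517858]
scene0 foot c [602.7 -11.4] wh [266.4 188.6] ang -44.8 z med nan 3024
scene0 top none
scene0 handle none
 zmax 0
side0 foot c [561.   16.9] wh [175.6 151.6] ang 45.0 z med nan 3390
side0 top c [575.3 101.2] wh [194.9  29.6] ang 77.2 z med 103.4 132
side0 handle c [575.  101.2] wh [196.4  19.5] ang 74.2 z med nan 561
 zmax [0.07363512 0.10440133 0.10566193]
w2 rim c [570.5 293.6] wh [185.  128.5] ang 53.8 z med nan 755
w2 box c [573.5 264.5] wh [181.2 165.3] ang -10.0 z med nan 7305
scene0 rim c [566.8 271.6] wh [195.2 143.3] ang -10.5 z med nan 524
scene0 box c [565.1 269.9] wh [209.  130.3] ang -15.3 z med nan 3385
side0 rim c [602.1 316.6] wh [131.9  23.6] ang -17.4 z med nan 129
side0 box c [565.2 231.9] wh [398.1 133.7] ang 70.3 z med nan 1908
```

```bash
sed -i 's/np.ones((2,2)))/np.ones((3,3)))/; s/q=X\[l==b\]/q=X[l==b]; q=q[np.isfinite(q).all(1)]; iqr=0/' fit.py
python3 - <<'E'
from fit import *
for k in("w1","wrist0","side0"):
    p,X=load(k); N=near(X,(.565,.015),.1)
    print(np.histogram(X[N][:,2],np.arange(-.006,.016,.002))[0])
    for th in (190,205): rect(N&(p.min(2)>th)&(X[...,2]<.016)&(X[...,2]>.003),X,k+" foot")
    rect(N&(X[...,2]>.004)&(X[...,2]<.014),X,k+" footz")
    rect(N&(X[...,2]>.098)&(X[...,2]<.112),X,k+" top")
for k in("w2","scene0","side0"):
    p,X=load(k); N=near(X,(.577,.26),.11)
    for lo in (.036,.04): rect(N&(p.max(2)<90)&(X[...,2]>lo)&(X[...,2]<.056),X,k+" rim")
    rect(N&(p.max(2)<60)&(X[...,2]>.003),X,k+" dark")
    m=N&(X[...,2]>.038)&(X[...,2]<.056); q=X[m]; print(len(q),q[:,:2].min(0),q[:,:2].max(0))
    c,wh,a=cv2.minAreaRect((q[:,:2]*1000).astype(np.float32)); print(k,c,wh,a)
E
```

```text
[   1  850 6082 1155   17  442 3434  651  175   40]
w1 foot c [518.6  16.6] wh [95.6 50.6] ang -77.1 z med 7.1 2040
w1 foot c [518.8  16.6] wh [95.6 50.4] ang -77.0 z med 7.1 2025
w1 footz c [558.   25.5] wh [132.1  96.1] ang 13.2 z med 7.1 4728
w1 top c [558.2  25.6] wh [28.5 28. ] ang -77.8 z med 103.8 529
[   1  713 8123 1429   46  437 4732  878  236   49]
wrist0 foot c [588.2  32.9] wh [96.  70.4] ang -76.9 z med 7.1 3209
wrist0 foot c [588.2  32.9] wh [95.9 70.4] ang -76.9 z med 7.1 3196
wrist0 footz c [558.1  25.6] wh [132.3  96.4] ang 13.1 z med 7.2 6317
wrist0 top c [558.8  25.4] wh [28.4 28.1] ang 14.3 z med 103.9 843
[  0  34 907 971  85  80 555 569  59  47]
side0 foot c [524.8  16.6] wh [98.5 66.9] ang -76.8 z med 8.1 589
side0 foot c [523.4  17.6] wh [97.9 64. ] ang -78.5 z med 8.1 549
side0 footz c [557.1  23.9] wh [133.8  99. ] ang 12.7 z med 8.1 1297
side0 top c [556.3  23.9] wh [29.3 27.7] ang -74.0 z med 104.4 115
w2 rim c [608.4 311.4] wh [164.1  67.4] ang -35.7 z med 43.6 651
w2 rim c [613.  310.2] wh [157.1  66.5] ang -37.3 z med 43.9 517
w2 dark c [574.9 208.3] w
[... 199 characters left out ...]
0 rim c [655.4 306.3] wh [47.3 24.5] ang -43.8 z med 43.2 89
scene0 rim c [665.1 287.6] wh [10.1  4.7] ang -85.9 z med 42.8 15
scene0 dark c [579.4 260.3] wh [167.  127.9] ang -9.4 z med 28.7 1423
1121 [0.48680445 0.18471769] [0.67052316 0.33776527]
scene0 (578.1033935546875, 261.7926940917969) (129.22607421875, 169.97877502441406) 80.3876724243164
side0 rim c [610.3 317.4] wh [76.6 11.9] ang -10.4 z med 41.7 90
side0 rim c [505.9 210.3] wh [32.6  8.5] ang -10.0 z med 43.7 42
side0 dark c [545.3 218.4] wh [190.3  90.8] ang -43.8 z med 27.4 727
655 [0.48476653 0.18013349] [0.6659967  0.33818089]
side0 (575.7372436523438, 260.50634765625) (135.77310180664062, 163.55419921875) 79.96566772460938
```

```bash
python3 - <<'E'
from fit import *
for k in("wrist0","w1","w2","side0"):
    p,X=load(k)
    N=near(X,(.558,.0255),.16)&~near(X,(.558,.0255),.03)&(X[...,2]>.03)&(X[...,2]<.2); q=X[N]; q=q[(q[:,1]<.16)]
    if len(q): print(k,len(q),np.median(q,0).round(3),q.max(0).round(3),q.min(0).round(3))
    N=near(X,(.577,.262),.2)&~near(X,(.577,.262),.115)&(X[...,2]>.03)&(X[...,2]<.2)&(X[...,0]>.65); q=X[N]
    if len(q): print(" bottle",k,len(q),np.median(q,0).round(3),q.max(0).round(3),q.min(0).round(3))
E
```

```text
wrist0 611 [ 0.694 -0.002  0.084] [0.707 0.013 0.086] [ 0.682 -0.012  0.03 ]
w1 485 [ 0.691 -0.002  0.083] [0.707 0.013 0.086] [ 0.681 -0.013  0.03 ]
side0 253 [ 0.69  -0.007  0.069] [0.705 0.012 0.087] [ 0.68  -0.015  0.03 ]
```

```bash
cat >> h.py <<'E'
def Rt(deg):
    c,s=np.cos(np.radians(deg)),np.sin(np.radians(deg))
    return np.array([[c,-s,0],[s,c,0],[0,0,1]])@np.array([[0,-1,0],[-1,0,0],[0,0,-1.]])
def st(l=""):
    s=robot.get_state(); print(l,"t",round(s["t"],2),"pos",s["position"].round(4),"F",s["force"].round(1),"M",s["ft_torque"].round(2),"g",round(s["grip_width"]*88,1),round(s["finger_force"],1),flush=True); return s
E
python3 - <<'E'
from h import *
x,y=.5582,.0255; R=Rt(13.2)
robot.goto([x,y,.15],R); robot.servo_line([x,y,.056],speed=.12); st("down")
jaws.move_gripper(0.0); st("grip")
robot.servo_line([x,y,.16],speed=.12); robot.dwell(.1); st("lift")
robot.goto([.5774,.2619,.16],Rt(-10)); robot.dwell(.2); st("over")
c=cam("side"); p,d=imaging.grab_frame("side"); cv2.imwrite("pics/s2.png",p[80:260,200:440,::-1]); np.savez("pics/s2.npz",p=p,d=d,T=c[3],f=c[:3])
c=cam("wrist"); p,d=imaging.grab_frame("wrist"); cv2.imwrite("pics/w3.png",p[...,::-1]); np.savez("pics/w3.npz",p=p,d=d,T=c[3],f=c[:3])
cv2.imwrite("pics/m3.png",cv2.resize(np.vstack([cv2.resize(cv2.imread("pics/s2.png"),(640,480)),cv2.imread("pics/w3.png")]),(436,600)))
from fit import *
for k in("s2","w3"):
    p,X=load(k); N=near(X,(.577,.262),.11)
    rect(N&(X[...,2]>.095)&(X[...,2]<.13),X,k+" foot")
    q=X[N&(X[...,2]>.09)&(X[...,2]<.13)&(p.min(2)>130)]
    if len(q)>50:
        A=np.c_[q[:,:2]-[.577,.262],np.ones(len(q))]; print(k,len(q),np.linalg.lstsq(A,q[:,2],rcond=None)[0])
E
```

```text
down t 5.27 pos [0.5588 0.0259 0.0567] F [-1.   1.3  0.5] M [ 0.01 -0.05 -0.05] g 88.1 0.0
grip t 6.23 pos [0.5583 0.0255 0.056 ] F [ 0.3 -0.9  0.2] M [-0.   -0.23  0.  ] g 28.1 30.0
lift t 7.35 pos [0.5576 0.0253 0.1589] F [ 1.5  0.9 -4.5] M [0.08 0.1  0.02] g 28.0 30.0
over t 8.49 pos [0.5776 0.2608 0.1601] F [-0.7  0.  -3.9] M [-0.   -0.06  0.02] g 27.9 30.0
s2 foot c [574.5 258. ] wh [132.3 103.4] ang -11.4 z med 112.0 870
s2 785 [0.00334904 0.02840506 0.11193784]
w3 foot c [573.8 241.8] wh [132.6  57.2] ang -10.1 z med 111.2 14246
w3 13276 [-0.00047172  0.00626979  0.11137138]
```

View pics/m3.png

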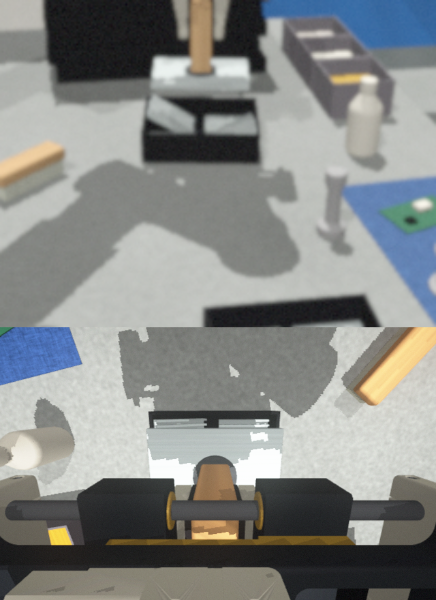

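The side view shows the foot hanging level above the box. The wrist view shows it parallel and centred to within about 1 mm. Now I'll press down in small steps while watching the force.

```bash
python3 - <<'E'
from h import *
X,Y=.5775,.2625
robot.servo_line([X,Y,.113],speed=.08); s=st("pre")
z=.113
while z>.0735:
    z-=.004; robot.servo_line([X,Y,z],speed=.04); s=st(f"{z:.3f}")
    if s["force"][2]>40 or s["grip_width"]*88<26: print("stop");break
E
```

```text
pre t 9.33 pos [0.5778 0.2627 0.1132] F [ 0.2 -0.1 -4. ] M [0.05 0.   0.05] g 28.1 30.0
0.109 t 9.58 pos [0.5775 0.2625 0.1091] F [ 0.2 -0.  -4. ] M [-0.01  0.    0.01] g 28.0 30.0
0.105 t 9.83 pos [0.5773 0.2624 0.1047] F [ 0.1  0.2 -4.6] M [ 0.02 -0.02  0.02] g 27.9 30.0
0.101 t 10.08 pos [0.5773 0.2623 0.1006] F [ 0.   1.1 -4.1] M [ 0.05 -0.03  0.02] g 27.6 30.0
0.097 t 10.33 pos [0.5773 0.2623 0.0966] F [-0.3  0.5 -4.6] M [ 0.03 -0.    0.01] g 27.6 30.0
0.093 t 10.58 pos [0.5773 0.2623 0.0926] F [ 0.2 -0.5 -4.5] M [ 0.03 -0.01  0.  ] g 28.0 30.0
0.089 t 10.83 pos [0.5773 0.2624 0.0886] F [-0.4  1.3 -4.4] M [ 0.01 -0.02 -0.  ] g 28.2 30.0
0.085 t 11.08 pos [0.5773 0.2624 0.0846] F [ 0.  -0.2 -4. ] M [-0.01 -0.02  0.01] g 28.4 30.0
0.081 t 11.33 pos [0.5773 0.2623 0.0806] F [-0.8  0.4 -4.6] M [-0.03 -0.02 -0.02] g 28.2 30.0
0.077 t 11.58 pos [0.5773 0.2624 0.0766] F [-0.8  0.8 -4.8] M [ 0.02  0.02 -0.07] g 28.1 30.0
0.073 t 11.83 pos [0.5782 0.2629 0.0738] F [-0.2 -0.7  2. ] M [ 0.04  0.17 -0.02] g 28.1 30.0
```

```bash
python3 - <<'E'
from h import *
X,Y=.5775,.2625
for z in(.0725,.0715): 
    robot.servo_line([X,Y,z],speed=.02); robot.dwell(.2); s=st(f"{z}")
    if s["force"][2]>35: break
robot.dwell(.2)
p,d=imaging.grab_frame("side"); cv2.imwrite("pics/s4.png",cv2.resize(p[80:260,200:440,::-1],(640,480)))
E
```

```text
0.0725 t 12.28 pos [0.5782 0.2629 0.0738] F [-0.   0.3  5.8] M [-0.02  0.79  0.03] g 28.2 30.0
0.0715 t 12.73 pos [0.5782 0.2629 0.0737] F [-3.3 -0.7 13.4] M [-0.3   1.94 -0.03] g 28.0 30.0
```

View pics/s4.png

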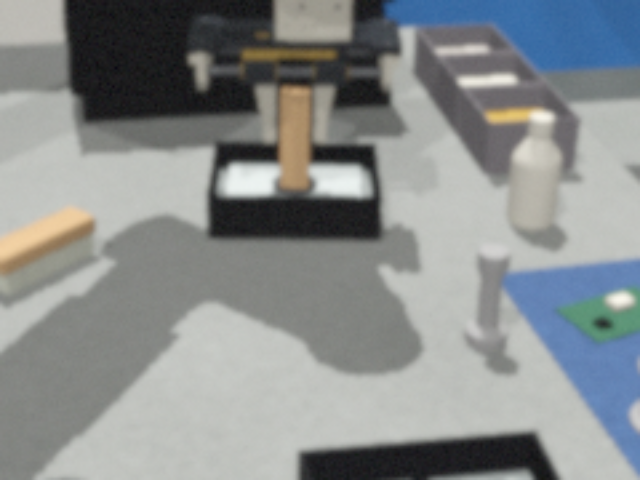

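The foot is seated inside the box, well below the rim. Now I'll lift out and check the box before standing the tamper down.

```bash
python3 - <<'E'
from h import *
X,Y=.5775,.2625
robot.servo_line([X,Y,.16],speed=.08); st("up")
robot.goto([.5582,.0255,.13],Rt(13.2)); robot.dwell(.2); st("back")
for n in("side","scene"):
    c=cam(n); p,d=imaging.grab_frame(n); np.savez(f"pics/{n}5.npz",p=p,d=d,T=c[3],f=c[:3])
    cv2.imwrite(f"pics/{n}5.png",p[...,::-1])
a=cv2.imread("pics/scene5.png")[140:260,380:500]; b=cv2.imread("pics/side5.png")[80:260,200:440]
cv2.imwrite("pics/m5.png",np.hstack([cv2.resize(a,(360,360)),cv2.resize(b,(440,360))]))
from fit import *
for n in("side5","scene5"):
    p,X=load(n); Q=(X-[.5774,.2619,0])@np.array([[np.cos(np.radians(10)),np.sin(np.radians(10)),0],[-np.sin(np.radians(10)),np.cos(np.radians(10)),0],[0,0,1]])
    for sx in(-1,1):
        for sy in(-1,1):
            q=Q[(abs(Q[...,0]*sx-38)<1e9)&(Q[...,0]*sx>.01)&(Q[...,0]*sx<.07)&(Q[...,1]*sy>.008)&(Q[...,1]*sy<.052)&(Q[...,2]<.07)]; print(n,sx,sy,len(q),np.percentile(q[:,2],[10,50,90,98]).round(3))
E
```

```text
up t 14.24 pos [0.5771 0.2623 0.1592] F [ 0.4 -0.9 -4.3] M [ 0.03  0.02 -0.  ] g 27.9 30.0
back t 15.39 pos [0.5586 0.0265 0.13  ] F [-0.2  0.4 -4.2] M [ 0.02  0.03 -0.05] g 27.9 30.0
side5 -1 -1 1 [0.02 0.02 0.02 0.02]
side5 -1 1 147 [0.016 0.018 0.019 0.02 ]Traceback (most recent call last):
  File "<stdin>", line 15, in <module>
    return _quantile_unchecked(
        a, q, axis, out, overwrite_input, method, keepdims, weights)
    return _ureduce(a,
                    func=_quantile_ureduce_func,
    ...<5 lines>...
                    overwrite_input=overwrite_input,
                    method=method)
    r = func(a, **kwargs)
    result = _quantile(arr,
                       quantiles=q,
    ...<2 lines>...
                       out=out,
                       weights=wgt)
    slices_having_nans = np.isnan(arr[-1, ...])
                                  ~~~^^^^^^^^^
IndexError: index -1 is out of bounds for axis 0 with size 0
```

View pics/m5.png

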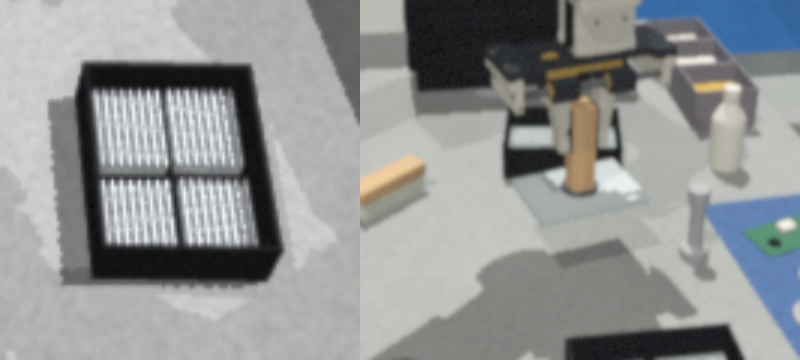

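The scene view shows all four heat sinks lying flat in the box, and side depth gives a top height of 18 mm for the one it covered. Next I'll stand the tamper down.

```bash
python3 - <<'E'
from h import *
x,y=.5582,.0255
robot.servo_line([x,y,.062],speed=.1); z=.062
while z>.0535:
    z-=.001; robot.servo_line([x,y,z],speed=.02); robot.dwell(.05); s=st(f"{z:.3f}")
    if s["force"][2]>-1.5: break
robot.dwell(.3); jaws.move_gripper(1.0); robot.dwell(.3); st("open")
robot.servo_line([x,y,.2],speed=.12); robot.dwell(.3)
robot.goto([x,y-.045,.30],Rt(0)); robot.dwell(.2)
c=cam("wrist"); p,d=imaging.grab_frame("wrist"); np.savez("pics/w6.npz",p=p,d=d,T=c[3],f=c[:3])
from fit import *
p,X=load("w6"); N=near(X,(.558,.0255),.1)
rect(N&(X[...,2]>.004)&(X[...,2]<.014),X,"footz"); rect(N&(X[...,2]>.098)&(X[...,2]<.112),X,"top"); st("end")
E
```

```text
0.061 t 16.62 pos [0.5584 0.0256 0.0614] F [ 0.2  0.6 -5.1] M [-0.03  0.07 -0.05] g 27.9 30.0
0.060 t 16.93 pos [0.5582 0.0255 0.06  ] F [ 0.7  0.4 -4.7] M [-0.07 -0.07 -0.  ] g 28.1 30.0
0.059 t 17.23 pos [0.5581 0.0255 0.0589] F [-0.4  0.5 -4.6] M [ 0.02  0.03 -0.02] g 28.0 30.0
0.058 t 17.52 pos [0.5581 0.0255 0.0579] F [-0.2 -0.4 -4.5] M [0.   0.01 0.02] g 27.8 30.0
0.057 t 17.82 pos [0.5582 0.0255 0.0569] F [-0.6  0.5 -3.8] M [-0.05  0.09  0.01] g 28.1 30.0
0.056 t 18.12 pos [0.5582 0.0255 0.056 ] F [-0.2  0.6 -4.2] M [ 0.01  0.07 -0.02] g 27.7 30.0
0.055 t 18.43 pos [0.5583 0.0254 0.0557] F [-4.1 -1.3  5.9] M [0.12 1.46 0.04] g 28.0 30.0
open t 20.12 pos [0.5582 0.0255 0.055 ] F [ 0.3 -0.6  0.2] M [-0.05  0.06  0.02] g 88.2 0.0
footz c [557.7  25.6] wh [132.3  96.6] ang 13.2 z med 7.1 4731
top c [557.9  24.9] wh [27.8 27.8] ang 12.8 z med 103.9 534
end t 22.55 pos [ 0.5578 -0.0193  0.2989] F [-0.5 -0.1  0. ] M [ 0.02  0.01 -0.01] g 88.0 0.0
```

```bash
python3 -c "
from h import *
print(order.job_done())"
```

```text
the job is handed in; nothing more can be done
None
```

The job is handed in, though no verdict came back: in the last scene picture both leaning heat sinks lie flat with the other two, and the tamper is released and standing upright on its foot back at its original spot, at about 22.6 s of the 43 s allowed.

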